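# Show the marked pot lid to the inspection camera

### The arm

A 6-joint arm with a two-finger parallel gripper is mounted at the origin on the work surface. World frame = base frame: x ahead of the robot, y to its left, z up, the work surface at z = 0. Lengths are in mm, angles in degrees, forces in N, time in s.
With the tool pointing down it reaches from about 350 to 850 mm from the base axis. Payload 8.1 kg.
Tool frame: the origin (TCP) lies at the very end of the fingers, on their centre line; the grasp point (between the pads) lies 19 mm behind it; z points along the fingers, y is the line along which they close (so a half turn about z gives the same grasp; the last joint's range is limited). The gripper opens to 85 mm and grips with 20 to 120 N. Pads are 22 mm wide; open, the fingers measure 114 mm over their backs; the gripper's body (76 mm by 85 mm) begins 54 mm behind the grasp point. The pads swing forward as they close: fully open they stand 13 mm farther back than shut.
Start: joints at [-70.439, 7.471, 85.268, -0, 87.261, -4.893], TCP at [248.396, -546.173, 231.292] pointing down, gripper open.
Joint ranges: [-169.43, 169.43], [-51.17, 129.36], [1.28, 143.12], [-76.62, 256.62], [0, 156.53], [-152.29, 152.29]. Speed limits (degrees/s): [136.94, 136.94, 159.86, 180, 180, 180].

### API

Orientations are given as [roll, pitch, yaw] about the fixed x, y, z axes, in that order (R = Rz(yaw) Ry(pitch) Rx(roll)).
In Python, from bench import * gives the robot as it stands.
- The arm moves only by the tool play_rows, never from a script. Its argument "increments" is a list of rows, each a list of 3 entries, a list of its own where there are three numbers: the gripper's target within -1 to 1 (fully open at 1, half-way at 0, shut at -1), then the shift along the tool's x, y, z in mm, then the turn about the tool's z in rad. A call has 1 to 12 rows; each row shifts and turns the commanded pose from where the row before left it, along the tool's axes as they then stand; what a row does not reach is not made up. A row lasts 1/12 s, in which the tool goes at most 41.7 mm and 7.16 degrees, less where a joint would pass 70% of its speed; a pose out of reach is approached as far as the arm can. A call is refused whole if a number of a shift passes 41.7 or a number of a turn 0.125, either way. A call with a gripper value outside its range is refused whole. The fingers move at their own pace and stop on an object; "force" is the grip in N (left out, the last holds). Time passes only in rows, so rows that do not move let the fingers close. It gives the time, the measured TCP pose, the force, the opening and the grip force at its end, in the units of the state.
- sense(): the state, without advancing time (a new reading comes with each control period).
- snapshot(name): name is "side" or "top"; returns a dict with "color" (480x640x3 uint8, red, green, blue), "intrinsics" (3x3 intrinsics, pixels), "world_from_camera" (4x4, takes a point from camera to world coordinates). Camera axes: x right, y down, z forward; pixel columns grow to the right and rows downward; lengths in mm; the calibration is good to about 2 mm. A picture is of the moment at which its call begins. There is no depth.
- hand_in(): hands the job in; it is judged then, once.
Trained networks look in a picture, given as the dict that the camera call returned (one of the last four; its "shot" number tells which), for a name from the list of things; names that differ only in an ending like _2 or _b are one class to them, and where a whole thing is asked for, a point or a joint stands for the part that bears it (a point fixed in the world has none). Each returns a list of dicts, best first, with "p" (0 to 1); they miss things now and then, are a little off and sometimes report something else, mostly with a low value. They report only what shows in the picture. A call takes as long as a camera call. They do not tell look-alikes from the thing itself.
- find_in(query, picture): "xyz" ([x, y, z] in mm, in the coordinates of the camera as it stood for that picture, good to about 4 mm: the middle of the surface that is visible of it).
- regions_of(query, picture): "mask" (480x640 bool, what is visible of it).
- pinpoint(query, picture): "xyz" ([x, y, z] in mm, in the coordinates of the camera as it stood for that picture, good to about 4 mm: a listed point, or the origin of a listed thing).
The state is a dict: "time": time; "joint_pos": joint angles; "qd": joint speeds; "joint_efforts": joint torques, N m; "tool_pos": TCP position; "tcp_rot": TCP orientation; "ft_force": force on the tool from outside, world axes, zero at the start; "wrist_torque": the same for the moment, N m; "finger_gap": finger opening in mm; "grip_force": force on a finger pad.
Only numpy, scipy, OpenCV 4.12 (cv2) and the standard library are available. Lean on these libraries where they do the work, as an engineer would, in place of code of your own. Each camera call takes 0.05 s, during which the arm holds its last target. There are 200 camera calls.

### The job

We are checking the crockery in the larder niche for chips: the red counter lies beside the pot whose lid still has to be inspected, the green one beside the pot that is already passed. Lift the lid off the pot marked red and hold it up to the inspection camera with its underside squarely facing the lens, centred in the view and about 15 cm from the lens. Finish while still holding it there, steady in the air, and leave everything else where it stands, the other lid included.

Things in the scene. Friction and masses are not known exactly. Their poses are not given: they have to be found in the camera images.
- teapot_lid_mid (a point): Lid of the teapot, glazed navy ceramic. Point: on its axis, half-way up its 47 mm height; z up out of the knob. Round. From the bottom: flange 66 mm across, 8 tall, loose in the pot's 74 mm mouth; cover 86 mm across resting on the rim, 4 mm thick at the edge, 9 at the knob; cylindrical knob 24 mm across, 30 tall (6.5 mm below to 23.5 above the point). 0.12 kg. Underside (flange bottom) 23.5 mm below the point.
- sugar_lid_mid (a point): Lid of the sugar pot, cream ceramic. Point: on its axis, half-way up its 47 mm height; z up out of the knob. Round. From the bottom: flange 66 mm across, 8 tall, loose in the pot's 74 mm mouth; cover 86 mm across resting on the rim, 4 mm thick at the edge, 9 at the knob; cylindrical knob 24 mm across, 30 tall (6.5 mm below to 23.5 above the point). 0.12 kg. Underside (flange bottom) 23.5 mm below the point.
- teapot: Navy ceramic teapot, loose, about 0.65 kg, round body 130 mm across, rim 105 mm high and 84 mm across; spout to its +y reaching 112 mm from the axis and handle to its -y reaching 110 mm, both no higher than 109 mm. Origin: centre of its underside, z up.
- sugar_pot: Cream ceramic sugar pot, loose, about 0.4 kg, round body 110 mm across, rim 78 mm high and 84 mm across, two small ears to +y and -y reaching 75 mm from the axis. Origin: centre of its underside, z up.
- red_counter: Red plastic counter, disc 36 mm across and 8 mm thick, lying on the slate about 100 mm from the axis of the pot, on the side away from the robot: it marks the pot whose lid is to be inspected. Origin: centre of its underside.
- green_counter: Green plastic counter, same size, lying in the same way beside the pot that has been passed. Origin: centre of its underside.
- camera_head: Head of the inspection camera, a black cylinder 60 mm across and 50 mm long with a white light ring round its lens, fixed rigidly on a steel stand with a base 100 mm across. Origin: centre of the lens glass, 115 mm above the slate. z: the viewing direction, which looks up and leans 35 degrees from vertical, roughly towards the robot; y: level.
- milk_jug: Stainless steel milk jug, loose, 80 mm across, 100 mm tall, handle to its +y reaching 70 mm from the axis. Origin: centre of its underside. Bystander.
- latch_box: White plastic box closed with two side latches, loose, 118 x 167 x 76 mm (x, y, z). Origin: centre of its underside. Bystander.
- tumbler_a: Glass tumbler, loose, 68 mm across, 100 mm tall. Origin: centre of its underside. Bystander on the robot's right.
- tumbler_b: Glass tumbler, same as the other. Bystander on the robot's left.
Things that resemble listed ones, but are neither listed nor needed, are in the scene too. Of the things like the part that bears teapot_lid_mid, leave any that is brown, turquoise or yellow; of the rest the larger one is meant.

How it is judged (in metres and radians):
On the way:
1. the lid of the pot marked red is in the fingers and lifted clear of its pot (((horizontal distance between red_counter and teapot below 0.16 m and z of teapot_lid_mid in the frame of teapot above 0.1505 m and contact force between the fingers and teapot_lid above 1 N) or (horizontal distance between red_counter and sugar_pot below 0.16 m and z of sugar_lid_mid in the frame of sugar_pot above 0.1235 m and contact force between the fingers and sugar_lid above 1 N))), for 0.2 s.
At the end, for the whole second after the job is handed in: The lid of the pot marked red is held in the fingers, still and clear of the camera: its middle within 25 mm of the lens axis (each way across) and 120 to 195 mm in front of the lens, its axis within 0.22 rad of the lens axis, underside to the lens; all else in place (((horizontal distance between red_counter and teapot below 0.16 m and x of teapot_lid_mid in the frame of camera_head between -0.025 and 0.025 m and y of teapot_lid_mid in the frame of camera_head between -0.025 and 0.025 m and z of teapot_lid_mid in the frame of camera_head between 0.12 and 0.195 m and angle between the z axis of teapot_lid_mid and the z axis of camera_head, either way round below 0.22 rad and angle between teapot_lid_mid's own z axis and vertical below 1.1 rad and contact force between the fingers and teapot_lid above 1 N and contact force between teapot_lid and camera_head below 0.1 N and linear speed of teapot_lid below 0.02 m/s and angular speed of teapot_lid below 0.15 rad/s) or (horizontal distance between red_counter and sugar_pot below 0.16 m and x of sugar_lid_mid in the frame of camera_head between -0.025 and 0.025 m and y of sugar_lid_mid in the frame of camera_head between -0.025 and 0.025 m and z of sugar_lid_mid in the frame of camera_head between 0.12 and 0.195 m and angle between the z axis of sugar_lid_mid and the z axis of camera_head, either way round below 0.22 rad and angle between sugar_lid_mid's own z axis and vertical below 1.1 rad and contact force between the fingers and sugar_lid above 1 N and contact force between sugar_lid and camera_head below 0.1 N and linear speed of sugar_lid below 0.02 m/s and angular speed of sugar_lid below 0.15 rad/s))); the arm keeps its last pose, push and grip.
It fails at once if the lid of the pot marked green is shifted by more than 20 mm ((horizontal distance between red_counter and teapot below 0.16 m and distance of sugar_lid_mid from where it was at the start of the episode above 0.02 m) or (horizontal distance between red_counter and sugar_pot below 0.16 m and distance of teapot_lid_mid from where it was at the start of the episode above 0.02 m)).
It fails at once if a pot, a counter, the jug, the box or a tumbler is shifted by more than 25 mm (distance of any of teapot, sugar_pot, red_counter, green_counter, milk_jug, latch_box, tumbler_a, tumbler_b from where it was at the start of the episode above 0.025 m).
It fails at once if a pot, the jug or a tumbler is tipped (angle between any of teapot, sugar_pot, milk_jug, tumbler_a, tumbler_b's own z axis and vertical above 0.35 rad).
It fails at once if the camera is pushed or knocked harder than 8 N (contact force between camera_head and the arm above 8 N or contact force between camera_head and the fingers above 8 N or contact force between camera_head and teapot_lid above 8 N or contact force between camera_head and sugar_lid above 8 N).
It also fails if it takes over 45 s, if anything falls off the work surface, if the arm or the gripper's body presses on something with over 40 N, if the wrist force passes 120 N, or if a joint passes its speed limit or range.

## Working session

There is one attempt and no reset: what is moved stays moved. The work goes in short steps, Python scripts to look and compute and a tool call to move; the robot and the scene stay as the last step left them, time stands still between calls to the robot, and variables do not carry over. Pictures are saved under pics/ and viewed, at most 10 in all, crops included, and the job is handed in when it is done.

Besides the shell and the picture viewer there is one more tool, called after "Emit:" as name(argument=value, ...), one argument or row to a line, values as JSON. play_rows: Moves the arm, as the interface text tells. Its arguments: {"type":"object","properties":{"increments":{"type":"array","items":{"type":"array"}},"force":{"type":"number"}},"required":["increments"]}

```bash
mkdir -p pics; cat > h.py <<'E'
from bench import *
import numpy as np, cv2
def W(p,x):
    T=np.array(p["world_from_camera"]); return (T@np.r_[np.array(x,float),1])[:3]
E
python3 - <<'E'
from h import *
for n in ("side","top"):
    p=snapshot(n); cv2.imwrite(f"pics/{n}0.png",p["color"][:,:,::-1])
    print(n,np.round(p["world_from_camera"],2).tolist(),np.round(p["intrinsics"],1).tolist())
    for q in ["teapot_lid_mid","sugar_lid_mid","teapot","sugar_pot","red_counter","green_counter","camera_head","milk_jug","latch_box","tumbler_a"]:
        print(q,[(round(d["p"],2),W(p,d["xyz"]).round().tolist()) for d in pinpoint(q,p)])
print(sense())
E
```

```text
side [[-0.79, -0.37, 0.49, -191.5], [-0.61, 0.47, -0.63, 938.54], [0.01, -0.8, -0.6, 984.86], [0.0, 0.0, 0.0, 1.0]] [[618.2, 0.0, 319.7], [0.0, 618.2, 240.4], [0.0, 0.0, 1.0]]
teapot_lid_mid [(0.78, [445.0, -201.0, 121.0]), (0.69, [453.0, -482.0, -3.0]), (0.68, [445.0, -1.0, 20.0]), (0.62, [598.0, -102.0, 19.0]), (0.61, [378.0, -380.0, 20.0]), (0.55, [284.0, -207.0, 16.0])]
sugar_lid_mid [(0.74, [453.0, 197.0, 91.0]), (0.36, [451.0, 202.0, -2.0])]
teapot [(0.64, [448.0, -201.0, -2.0])]
sugar_pot []
red_counter [(0.67, [558.0, 198.0, -0.0])]
green_counter [(0.62, [778.0, 25.0, 112.0]), (0.5, [540.0, -231.0, 3.0]), (0.21, [453.0, 193.0, 89.0])]
camera_head [(0.61, [773.0, 24.0, 113.0])]
milk_jug [(0.71, [618.0, 442.0, -1.0])]
latch_box [(0.73, [613.0, -475.0, -2.0]), (0.42, [775.0, 23.0, 112.0])]
tumbler_a [(0.57, [457.0, -483.0, -2.0]), (0.3, [447.0, -201.0, -6.0])]
top [[0.02, -0.99, 0.16, 318.08], [-1.0, -0.02, 0.01, -6.78], [-0.01, -0.16, -0.99, 1249.04], [0.0, 0.0, 0.0, 1.0]] [[457.5, 0.0, 320.0], [0.0, 457.5, 244.7], [0.0, 0.0, 1.0]]
teapot_lid_mid [(0.8, [381.0, -380.0, 30.0]), 
[... 544 characters left out ...]
4.0, 3.0])]
{'time': 1.1, 'joint_pos': array([-7.04419538e+01,  7.46973964e+00,  8.52667461e+01, -7.69211596e-04,
        8.72623396e+01, -4.89113593e+00]), 'qd': array([-0.06503628,  0.00777736, -0.06612586, -0.0555873 , -0.06122385,
       -0.03745117]), 'joint_efforts': array([ 1.00129386e-03, -5.69328153e+01, -5.00870597e+01, -1.83914044e-04,
        1.20443823e-03, -4.54049393e-05]), 'tool_pos': array([ 248.36832684, -546.18877476,  231.31721936]), 'tcp_rot': array([1.79998895e+02, 8.65693583e-04, 2.44492188e+01]), 'ft_force': array([ 0.86754272, -0.09309861, -0.4945641 ]), 'wrist_torque': array([ 0.00042314,  0.02044491, -0.00019746]), 'grip_force': 0.0, 'finger_gap': 85.4832367153689}
```

View pics/side0.png

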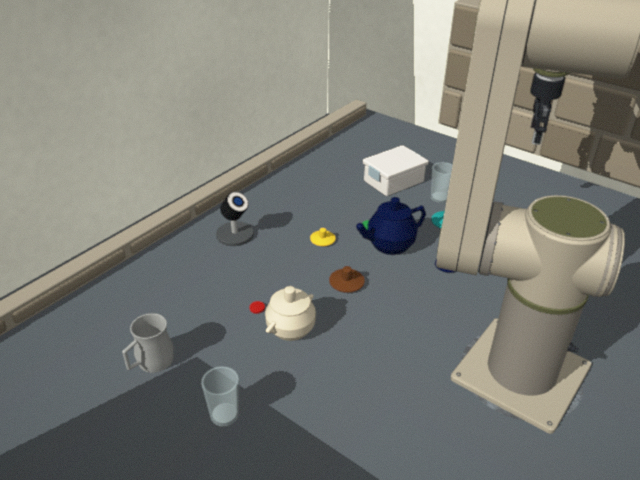

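View pics/top0.png

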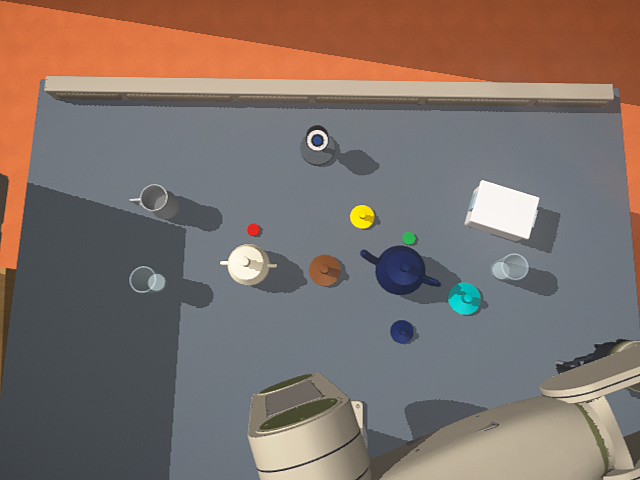

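Red marks the cream sugar pot: red counter at (254,230) in the top view, sugar lid at (247,262). The green counter (409,238) is by the teapot. Moves only allow yaw, so the 35° tilt must come from pivoting the lid in the fingers, for example against the pot's rim. I'll turn to yaw 0 and travel over the pot, and measure the camera's leaning azimuth on a crop.

Emit:
play_rows(
  increments=[
    [1,[0,0,0],0.107],
    [1,[0,0,0],0.107],
    [1,[0,0,0],0.107],
    [1,[0,0,0],0.106],
    [1,[10,-36,0],0],
    [1,[10,-36,0],0],
    [1,[10,-36,0],0],
    [1,[10,-36,0],0],
    [1,[10,-36,0],0],
    [1,[10,-36,0],0],
    [1,[10,-36,0],0],
    [1,[10,-36,0],0],
  ],
  force=25,
)

```text
time: 2.1
tool_pos: [328.5, -256.6, 231.4]
tcp_rot: [180.0, -0.0, -0.0]
ft_force: [2.0, 0.4, -0.9]
finger_gap: 85.5
grip_force: 0.0
```

```bash
python3 - <<'E'
from h import *
a=cv2.imread("pics/side0.png")[180:255,200:275]; b=cv2.imread("pics/top0.png")[110:185,280:355]
cv2.imwrite("pics/cam0.png",np.hstack([cv2.resize(x,(400,400),interpolation=cv2.INTER_CUBIC) for x in (a,b)]))
E
```

```text
(no output)
```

View pics/cam0.png

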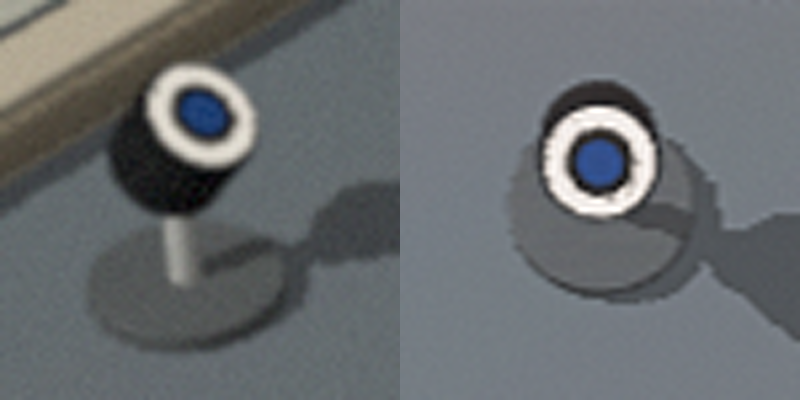

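The camera leans almost straight back towards the robot: ring centre (600,162) and dark housing above it in the same column of the top crop. I'll fit the azimuth from the ring ellipses while moving on.

Emit:
play_rows(
  increments=[
    [1,[10,-36,0],0],
    [1,[10,-36,0],0],
    [1,[10,-36,0],0],
    [1,[10,-36,0],0],
    [1,[10,-36,0],0],
    [1,[10,-36,0],0],
    [1,[10,-36,0],0],
    [1,[10,-36,0],0],
    [1,[10,-36,0],0],
    [1,[10,-36,0],0],
    [10,[10,-36,0],0],
  ],
)

```text
out of range
```

```bash
cat > az.py <<'E'
from h import *
from scipy.optimize import least_squares
fits=[]
for n in ("side","top"):
    p=snapshot(n); c=p["color"].astype(int); K=np.array(p["intrinsics"]); T=np.linalg.inv(p["world_from_camera"])
    d=pinpoint("camera_head",p)[0]; u=K@np.array(d["xyz"]); u=u[:2]/u[2]
    x0,y0=(u-20).astype(int); sc=8
    g=cv2.resize(p["color"][y0:y0+40,x0:x0+40],None,fx=sc,fy=sc,interpolation=cv2.INTER_CUBIC).min(2)
    m=(g>150).astype(np.uint8)
    k,lab,st,ce=cv2.connectedComponentsWithStats(m)
    hole=[cv2.fitEllipse(max(cv2.findContours((lab==i).astype(np.uint8),cv2.RETR_EXTERNAL,cv2.CHAIN_APPROX_NONE)[0],key=len)) for i in range(1,k) if st[i,4]>2000]
    hole=[e for e in hole if np.hypot(e[0][0]-160,e[0][1]-160)<80]
    e=hole[0]; ctr=np.array(e[0])/sc+[x0,y0]-0.5+.5/sc
    print(n,ctr,np.array(e[1])/sc,e[2]); fits.append((K,T,ctr,np.array(e[1])/sc,np.deg2rad(e[2])))
def cov(ax,t):
    R=np.array([[np.cos(t),-np.sin(t)],[np.sin(t),np.cos(t)]]); return R@np.diag((ax/2)**2)@R.T
def res(v):
    L=v[:3]; az,r,tl=v[3],v[4],np.deg2rad(35)
    z=np.array([-np.sin(tl)*np.cos(az),-np.sin(tl)*np.sin(az),np.cos(tl)])
    y=np.array([np.sin(az),-np.cos(az),0]); x=np.cross(y,z)
    a=np.linspace(0,2*np.pi,60,endpoint=False)[:,None]
    P=L+r*(np.cos(a)*x+np.sin(a)*y); o=[]
    for K,T,c,ax,t in fits:
        q=(K@(T[:3,:3]@P.T+T[:3,3:])).T; q=q[:,:2]/q[:,2:]
        C=2*np.cov(q.T,bias=True); D=(C-cov(ax,t))/ax.mean()*2
        o+=list(q.mean(0)-c)+[D[0,0],D[0,1],D[1,1]]
    return o
s=least_squares(res,[778,25,115,0,28]); v=s.x
print("lens",v[:3].round(1),"az deg",np.rad2deg(v[3]).round(1),"r",v[4].round(1),np.round(s.fun,2))
az=v[3]; print("mid target@150",(v[:3]+150*np.array([-.5736*np.cos(az),-.5736*np.sin(az),.8192])).round(1))
E
sed -i 's/,10, -36/,10,-36/' az.py; python3 az.py
```

```text
side [237.46189117 201.09138107] [16.67857552 20.96953392] 124.60675811767578
top [316.97320366 139.81442833] [20.33632278 20.46731377] 97.87451934814453
lens [776.8  20.6 112.9] az deg -0.2 r 26.6 [-0.07 -0.03 -0.01  0.1   0.08  0.04  0.07 -0.1   0.06  0.02]
mid target@150 [690.7  20.9 235.8]
```

Emit:
play_rows(
  increments=[
    [1,[10.7,-37.8,0],0],
    [1,[10.7,-37.8,0],0],
    [1,[10.7,-37.8,0],0],
    [1,[10.7,-37.8,0],0],
    [1,[10.7,-37.8,0],0],
    [1,[10.7,-37.8,0],0],
    [1,[10.7,-37.8,0],0],
    [1,[10.7,-37.8,0],0],
    [1,[10.7,-37.8,0],0],
    [1,[10.7,-37.8,0],0],
    [1,[10.7,-37.8,0],0],
    [1,[10.8,-37.8,0],0],
  ],
)

```text
time: 3.3
tool_pos: [458.3, 196.3, 231.1]
tcp_rot: [180.0, -0.0, -0.1]
ft_force: [0.2, -0.5, 0.5]
finger_gap: 85.3
grip_force: 0.0
```

```bash
python3 - <<'E'
from h import *
for n in ("side","top"):
    p=snapshot(n); cv2.imwrite(f"pics/{n}1.png",p["color"][:,:,::-1])
    for q in ["sugar_lid_mid","sugar_pot","red_counter"]:
        print(n,q,[(round(d["p"],2),W(p,d["xyz"]).round(1).tolist()) for d in pinpoint(q,p)][:2])
print(sense()["tool_pos"])
E
```

```text
side sugar_lid_mid [(0.62, [451.1, 194.9, 88.3])]
side sugar_pot [(0.81, [452.0, 201.5, -1.2]), (0.74, [613.1, -473.3, -4.0])]
side red_counter [(0.52, [558.2, 197.7, -1.1])]
top sugar_lid_mid [(0.52, [454.4, 197.2, 96.2])]
top sugar_pot [(0.5, [452.5, 196.1, 4.6])]
top red_counter [(0.58, [774.9, 23.7, 115.6]), (0.52, [608.1, -473.7, -0.4])]
[457.40035698 193.81488343 231.42036471]
```

Emit:
play_rows(
  increments=[
    [1,[-3,-3,20],0],
    [1,[0,0,20],0],
    [1,[0,0,20],0],
    [1,[0,0,20],0],
    [1,[0,0,20],0],
    [1,[0,0,20],0],
    [1,[0,0,10],0],
    [1,[0,0,6],0],
    [1,[0,0,0],0],
    [1,[0,0,0],0],
  ],
  force=25,
)

```text
time: 4.53
tool_pos: [454.6, 198.1, 96.2]
tcp_rot: [-180.0, -0.1, -0.1]
ft_force: [0.9, 0.4, -0.2]
finger_gap: 85.2
grip_force: 0.0
```

```bash
python3 - <<'E'
from h import *
o=[]
for n in ("side","top"):
    p=snapshot(n); K=p["intrinsics"]; T=np.linalg.inv(p["world_from_camera"])
    q=K@(T[:3]@np.r_[454.,197,95,1]); u,v=(q[:2]/q[2]).astype(int)
    o.append(cv2.resize(p["color"][max(v-50,0):v+50,max(u-50,0):u+50],(400,400),interpolation=cv2.INTER_CUBIC))
cv2.imwrite("pics/grip0.png",np.hstack(o)[:,:,::-1]); print(sense()["tool_pos"],sense()["ft_force"])
E
```

```text
[455.14300749 198.56168488  96.84704695] [-0.16131189  0.01194122 -0.07394487]
```

View pics/grip0.png

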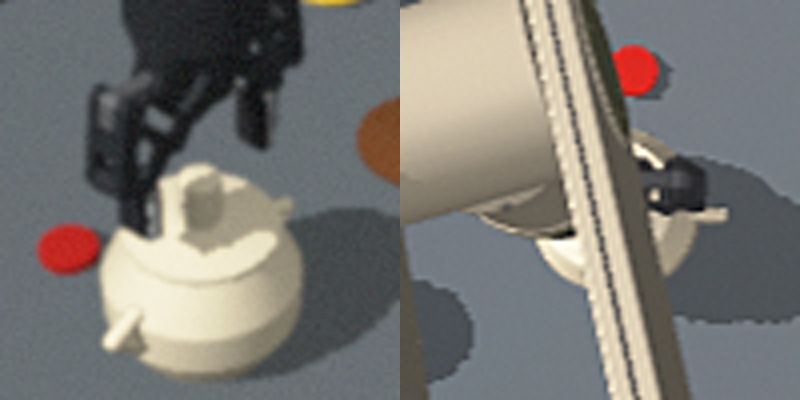

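The side crop shows the fingers straddling the knob (knob at 205,190, fingers at 135 and 255). Closing, then lifting.

Emit:
play_rows(
  increments=[
    [-0.2,[0,0,0],0],
    [-0.4,[0,0,0],0],
    [-0.6,[0,0,0],0],
    [-1,[0,0,0],0],
    [-1,[0,0,0],0],
    [-1,[0,0,0],0],
    [-1,[0,0,0],0],
    [-1,[0,0,0],0],
    [-1,[0,0,0],0],
    [-1,[0,0,0],0],
  ],
  force=25,
)

```text
time: 5.47
tool_pos: [454.2, 198.5, 95.5]
tcp_rot: [-180.0, -0.0, -0.0]
ft_force: [-1.0, 0.4, 2.9]
finger_gap: 23.2
grip_force: 25.1
```

Emit:
play_rows(
  increments=[
    [-1,[0,0,-4],0],
    [-1,[0,0,-8],0],
    [-1,[0,0,-12],0],
    [-1,[0,0,-12],0],
    [-1,[0,0,-12],0],
    [-1,[0,0,-8],0],
    [-1,[0,0,-4],0],
    [-1,[0,0,0],0],
    [-1,[0,0,0],0],
  ],
)

```text
time: 6.22
tool_pos: [454.1, 198.4, 155.4]
tcp_rot: [-180.0, -0.0, -0.0]
ft_force: [-1.3, 0.6, -0.5]
finger_gap: 23.0
grip_force: 24.9
```

```bash
cat > look.py <<'E'
from h import *
import sys
s=sense(); t=s["tool_pos"]
print(t.round(1),s["ft_force"].round(1),s["finger_gap"],s["grip_force"])
p=snapshot("side"); 
for q in ["sugar_lid_mid","sugar_pot","red_counter"]: print(q,[(round(d["p"],2),W(p,d["xyz"]).round(1).tolist()) for d in pinpoint(q,p)][:2])
K=p["intrinsics"]; T=np.linalg.inv(p["world_from_camera"])
q=K@(T[:3]@np.r_[t[0]+20,t[1],t[2]-25,1]); u,v=(q[:2]/q[2]).astype(int)
cv2.imwrite(f"pics/{sys.argv[1]}.png",cv2.resize(p["color"][max(v-70,0):v+70,max(u-80,0):u+80],None,fx=4,fy=4,interpolation=cv2.INTER_CUBIC)[:,:,::-1])
E
python3 look.py lift
```

```text
[454.1 198.4 155.4] [-1.3  0.6 -0.5] 23.04563353322021 24.857458770275116
sugar_lid_mid [(0.89, [450.8, 199.9, 148.0]), (0.54, [611.2, -472.6, -3.9])]
sugar_pot [(0.58, [451.4, 202.7, 0.1])]
red_counter [(0.73, [557.6, 196.3, -1.3])]
```

View pics/lift.png

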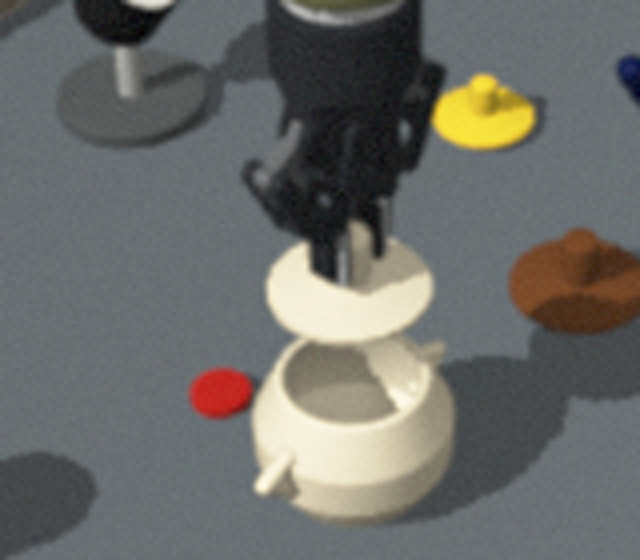

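Lid is held level above the pot. Now shift it towards the robot so the far part of its underside is over the near rim, and lower to just above contact.

Emit:
play_rows(
  increments=[
    [-1,[-17,0,0],0],
    [-1,[-17,0,0],0],
    [-1,[-17,0,0],0],
    [-1,[-16,0,0],0],
    [-1,[0,0,12],0],
    [-1,[0,0,12],0],
    [-1,[0,0,12],0],
    [-1,[0,0,8],0],
    [-1,[0,0,3],0],
    [-1,[0,0,0],0],
  ],
  force=20,
)

```text
time: 7.25
tool_pos: [386.3, 197.9, 106.7]
tcp_rot: [179.9, 0.2, -0.0]
ft_force: [-0.9, 0.3, -1.1]
finger_gap: 23.0
grip_force: 24.9
```

Emit:
play_rows(
  increments=[
    [-1,[0,0,2],0],
    [-1,[0,0,2],0],
    [-1,[0,0,1],0],
    [-1,[-1,0,1],0],
    [-1,[-1,0,1],0],
    [-1,[0,0,0],0],
  ],
)

```text
time: 7.75
tool_pos: [385.9, 198.6, 102.3]
tcp_rot: [-180.0, -0.1, -0.0]
ft_force: [0.6, -0.1, 4.3]
finger_gap: 23.3
grip_force: 25.4
```

Emit:
play_rows(
  increments=[
    [-1,[-1,0,1],0],
    [-1,[-1,0,1],0],
    [-1,[-1,0,1],0],
    [-1,[-1,0,1],0],
    [-1,[0,0,0],0],
  ],
  force=20,
)

```text
time: 8.17
tool_pos: [381.6, 198.7, 98.2]
tcp_rot: [-180.0, -0.1, -0.0]
ft_force: [-0.5, -1.1, 6.6]
finger_gap: 22.3
grip_force: 26.2
```

```bash
python3 look.py tilt1
```

```text
[381.6 198.7  98.2] [-0.5 -1.1  6.6] 22.27778740245069 26.23983532190323
sugar_lid_mid [(0.78, [382.0, 195.9, 92.1])]
sugar_pot [(0.84, [453.1, 200.5, -2.5]), (0.52, [610.2, -474.7, -0.6])]
red_counter [(0.57, [557.3, 197.4, 0.1])]
```

View pics/tilt1.png

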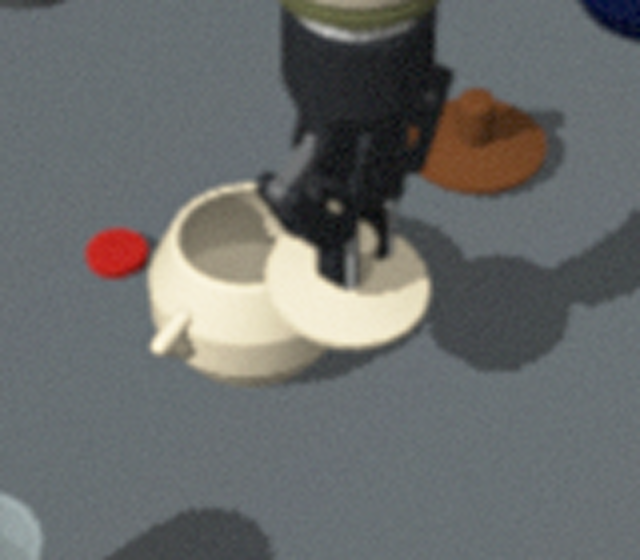

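The pot stays put and the lid's near edge starts to dip (ellipse at 350,290). Continuing along the arc.

Emit:
play_rows(
  increments=[
    [-1,[-1,0,1],0],
    [-1,[-1,0,1],0],
    [-1,[-1,0,1.5],0],
    [-1,[-1,0,1.5],0],
    [-1,[0,0,0],0],
  ],
)

```text
time: 8.78
tool_pos: [377.2, 198.7, 93.0]
tcp_rot: [-180.0, -0.0, -0.0]
ft_force: [-2.4, -0.1, 7.9]
finger_gap: 23.1
grip_force: 27.2
```

Emit:
play_rows(
  increments=[
    [-1,[-1,0,1.5],0],
    [-1,[-1,0,1.5],0],
    [-1,[-1,0,1.5],0],
    [-1,[-1,0,1.5],0],
    [-1,[0,0,0],0],
  ],
)

```text
time: 9.2
tool_pos: [373.3, 198.7, 86.9]
tcp_rot: [-180.0, -0.1, -0.0]
ft_force: [-0.8, -0.4, 4.6]
finger_gap: 22.4
grip_force: 28.0
```

```bash
python3 look.py tilt2
```

```text
[373.3 198.7  86.9] [-0.8 -0.4  4.6] 22.437281616775657 27.968010306358337
sugar_lid_mid [(0.89, [376.5, 194.9, 82.8]), (0.18, [542.5, -230.5, -3.6])]
sugar_pot [(0.85, [453.1, 197.5, -2.5]), (0.65, [540.1, -231.7, -3.1])]
red_counter [(0.63, [557.9, 200.8, -0.9]), (0.23, [776.4, 24.6, 110.5])]
```

View pics/tilt2.png

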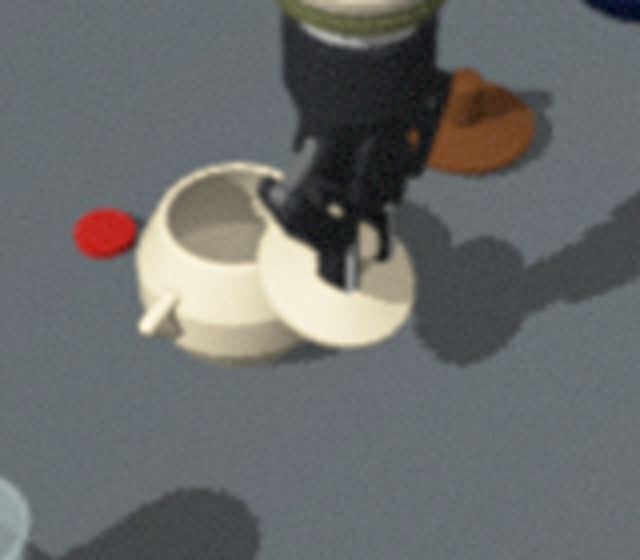

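Tilting clearly (cover's ellipse slanted), pot unmoved. A few more steps.

Emit:
play_rows(
  increments=[
    [-1,[-1,0,1.5],0],
    [-1,[-1,0,1.5],0],
    [-1,[-1,0,1.5],0],
    [-1,[-1,0,1.5],0],
    [-1,[0,0,0],0],
  ],
)

```text
time: 9.82
tool_pos: [369.4, 198.7, 80.8]
tcp_rot: [-180.0, -0.1, -0.0]
ft_force: [0.1, 0.3, 5.4]
finger_gap: 23.0
grip_force: 28.2
```

Emit:
play_rows(
  increments=[
    [-1,[0,0,0],0],
    [-1,[-1,0,-5],0],
    [-1,[-2,0,-15],0],
    [-1,[0,0,-30],0],
    [-1,[0,0,-40],0],
    [-1,[0,0,-40],0],
    [-1,[0,0,-30],0],
    [-1,[0,0,-15],0],
    [-1,[0,0,0],0],
    [-1,[0,0,0],0],
  ],
  force=40,
)

```text
time: 10.65
tool_pos: [366.2, 198.5, 255.8]
tcp_rot: [-180.0, -0.1, -0.0]
ft_force: [0.3, 0.2, -1.5]
finger_gap: 22.4
grip_force: 39.2
```

```bash
cat > tilt.py <<'E'
from h import *
from scipy.optimize import minimize
# fit lid pose by silhouette of cover disc + flange, against the mask (fingers occlude => use mask hull)
s=sense(); t=s["tool_pos"]; views=[]
print(t.round(1),s["ft_force"].round(1),round(s["finger_gap"],1),round(s["grip_force"],1))
for n in ("side","top"):
    p=snapshot(n)
    for q in pinpoint("sugar_lid_mid",p)[:1]: print(n,"mid",round(q["p"],2),W(p,q["xyz"]).round(1))
    best=[]
    for d in regions_of("sugar_lid_mid",p):
        m=d["mask"]; ys,xs=np.nonzero(m)
        K=np.array(p["intrinsics"]); T=np.linalg.inv(p["world_from_camera"])
        u=K@(T[:3]@np.r_[t[0],t[1],t[2]-5,1]); u=u[:2]/u[2]
        if np.hypot(xs.mean()-u[0],ys.mean()-u[1])<45: best.append((d["p"],m))
    if best:
        m=max(best,key=lambda b:b[0])[1].astype(np.uint8); print(n,"mask",m.sum())
        pts=cv2.findNonZero(m); h=cv2.convexHull(pts); M=np.zeros((480,640),np.uint8); cv2.fillConvexPoly(M,h,1)
        views.append((n,K,T,M))
a=np.linspace(0,2*np.pi,40)
prof=[(33,-23.5),(33,-15.5),(43,-15.5),(43,-11.5),(12,23.5)]
L=np.vstack([np.c_[r*np.cos(a),r*np.sin(a),z+0*a] for r,z in prof])
def axis(v):
    th,az=v; return np.array([np.sin(th)*np.cos(az),np.sin(th)*np.sin(az),np.cos(th)])
def cost(v,vs):
    z=axis([np.hypot(v[3],v[4]),np.arctan2(v[4],v[3])]); x=np.cross([0,1,0],z); x/=np.linalg.norm(x); y=np.cross(z,x)
    P=L@np.array([x,y,z])+v[:3]; c=0
    for n,K,T,M in vs:
        q=(K@(T[:3,:3]@P.T+T[:3,3:])).T; q=q[:,:2]/q[:,2:]
        S=np.zeros((480*1,640),np.uint8); cv2.fillConvexPoly(S,cv2.convexHull((q*16).round().astype(np.int32)),1,shift=4)
        c+=(S!=M).sum()/M.sum()
    return c+ (np.abs(v[1]-t[1])/60)**2
for vs in ([views[0:1],views] if len(views)>1 else [views]):
    r=min((minimize(cost,[t[0],t[1],t[2]-3,-th,0],args=(vs,),method="Nelder-Mead",options=dict(initial_simplex=np.array([[t[0],t[1],t[2]-3,-th,0]]+[[t[0]+8*(i==0),t[1]+4*(i==1),t[2]-3+8*(i==2),-th+.2*(i==3),.2*(i==4)] for i in range(5)]),maxiter=500)) for th in (.3,.5,.7)),key=lambda r:r.fun)
    v=r.x; z=axis([np.hypot(v[3],v[4]),np.arctan2(v[4],v[3])])
    print([w[0] for w in vs],"mid",v[:3].round(1),"tcp-mid",(t-v[:3]).round(1),"tilt deg x,y",np.rad2deg(v[3:]).round(1),"cost",round(r.fun,3),
      "angle to lens",np.rad2deg(np.arccos(z@[-.5736,0,.8192])).round(1))
E
python3 tilt.py; python3 look.py tilt3
```

```text
[366.2 198.5 255.8] [ 0.3  0.2 -1.5] 22.4 39.2
side mid 0.88 [369.9 199.3 254.3]
side mask 900
top mid 0.82 [374.1 197.  257.4]
top mask 269
['side'] mid [375.9 200.6 255.4] tcp-mid [-9.7 -2.1  0.4] tilt deg x,y [-22.5  -9. ] cost 0.091 angle to lens 15.1
['side', 'top'] mid [392.1 195.6 222.1] tcp-mid [-25.9   2.9  33.7] tilt deg x,y [-26.7  88.4] cost 0.838 angle to lens 82.4
[365.3 198.1 253.8] [ 0.3 -0.  -1.2] 22.895039668364518 39.245551228523254
sugar_lid_mid [(0.61, [371.4, 198.0, 251.1])]
sugar_pot [(0.55, [772.5, 22.1, 113.9])]
red_counter [(0.63, [557.4, 200.2, -2.8])]
```

View pics/tilt3.png

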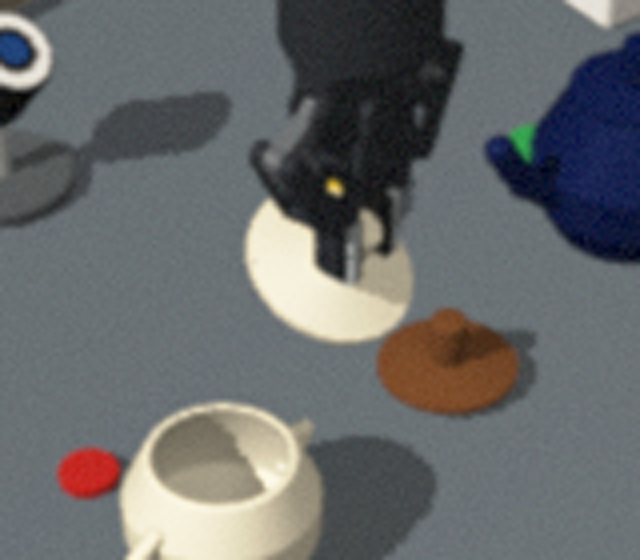

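```bash
cat > tilt1d.py <<'E'
exec(open("tilt.py").read().split("for vs in")[0])
vs=[w for w in views if w[0]=="side"]
n,K,T,M=vs[0]
for th in np.deg2rad(np.arange(15,50,4)):
    r=minimize(lambda w: cost([w[0],t[1],w[1],-th,0],vs),[t[0]+8,t[2]],method="Nelder-Mead",options=dict(initial_simplex=[[t[0]+3,t[2]-4],[t[0]+13,t[2]],[t[0]+5,t[2]+6]]))
    print(np.rad2deg(th).round(),"mid-tcp",(r.x-t[[0,2]]).round(1),round(r.fun,3))
E
python3 tilt1d.py
```

```text
[365.9 198.3 254.8] [ 0.4  0.4 -1. ] 22.9 39.2
side mid 0.98 [370.7 197.6 251.9]
side mask 889
top mid 0.63 [375.6 199.5 256.2]
top mask 247
15.0 mid-tcp [12.7 -1.5] 0.099
19.0 mid-tcp [12.3 -1.5] 0.092
23.0 mid-tcp [12.5 -1.4] 0.09
27.0 mid-tcp [11.1 -0.2] 0.102
31.0 mid-tcp [9.8 0.1] 0.121
35.0 mid-tcp [ 8.3 -0.2] 0.145
39.0 mid-tcp [ 8.6 -2.6] 0.166
43.0 mid-tcp [ 8.8 -3.4] 0.199
47.0 mid-tcp [ 6.9 -4. ] 0.226
```

Emit:
play_rows(
  increments=[
    [-1,[0,0,0],0.12],
    [-1,[0,0,0],0.12],
    [-1,[0,0,0],0.12],
    [-1,[0,0,0],0.12],
    [-1,[0,0,0],0.12],
    [-1,[0,0,0],0.12],
    [-1,[0,0,0],0.12],
    [-1,[0,0,0],0.06],
    [-1,[0,0,0],0],
  ],
)

```text
time: 12.2
tool_pos: [378.3, 155.4, 254.3]
tcp_rot: [-179.0, 2.0, -49.0]
ft_force: [-0.6, 0.3, -1.2]
finger_gap: 22.5
grip_force: 39.4
```

```bash
python3 look.py rot
```

```text
[378.3 155.4 254.3] [-0.6  0.3 -1.2] 22.452640170869927 39.36277985572815
sugar_lid_mid [(0.71, [559.5, 197.6, -1.7]), (0.68, [382.2, 148.0, 252.0])]
sugar_pot [(0.74, [451.8, 201.3, -1.9])]
red_counter [(0.62, [558.3, 195.6, 0.4])]
```

View pics/rot.png

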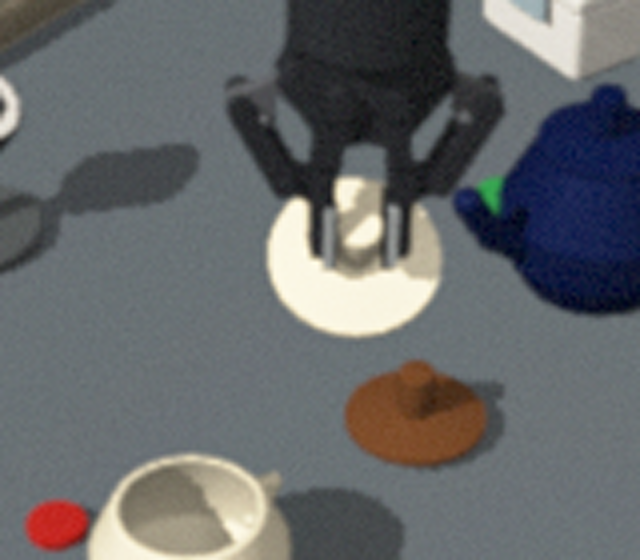

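Turned towards the side camera, the cover appears nearly round (x 268–442, y ~177–337), suggesting a tilt near 30°. Check with the fit in this clearer view.

```bash
cat > tilt2.py <<'E'
exec(open("tilt.py").read().split("for vs in")[0])
vs=[w for w in views if w[0]=="side"]
az=np.deg2rad(180+s["tcp_rot"][2])
for th in np.deg2rad(np.arange(15,50,4)):
    f=lambda w: cost([w[0],w[1],w[2],th*np.cos(az),th*np.sin(az)],vs)
    b=np.array([t[0]-8*np.cos(az),t[1]-8*np.sin(az),t[2]])
    r=minimize(f,b,method="Nelder-Mead",options=dict(initial_simplex=b+np.array([[0,0,0],[8,0,0],[0,6,0],[0,0,8]])))
    print(np.rad2deg(th).round(),"mid-tcp",(r.x-t).round(1),round(r.fun,3))
n,K,T,M=vs[0]; print(s["joint_pos"].round(1))
E
python3 tilt2.py
```

```text
[377.7 157.7 254.4] [ 0.5  0.1 -0.1] 23.1 39.4
side mid 0.9 [380.7 148.2 251.3]
side mask 1042
15.0 mid-tcp [ 6.7 -4.7  2.6] 0.081
19.0 mid-tcp [ 5.1 -2.6  4.5] 0.05
23.0 mid-tcp [ 5.3 -3.7  2.7] 0.061
27.0 mid-tcp [ 5.9 -3.7  1.4] 0.074
31.0 mid-tcp [ 3.7 -1.4  1.5] 0.097
35.0 mid-tcp [ 5.6 -4.  -0.5] 0.119
39.0 mid-tcp [ 5.5 -2.9 -2.4] 0.135
43.0 mid-tcp [ 2.5 -1.2 -1.6] 0.148
47.0 mid-tcp [ 3.8 -1.3 -1.6] 0.159
[ 13.4 -24.2 111.5   2.3  92.7 152.2]
```

```bash
cat > ell.py <<'E'
from h import *
from scipy.optimize import least_squares
s=sense(); t=s["tool_pos"]; p=snapshot("side"); K=np.array(p["intrinsics"]); T=np.linalg.inv(p["world_from_camera"])
u=K@(T[:3]@np.r_[t[0],t[1],t[2]-5,1]); u,v=(u[:2]/u[2]).astype(int)
sc=6; c=cv2.resize(p["color"][v-35:v+35,u-35:u+35],None,fx=sc,fy=sc,interpolation=cv2.INTER_CUBIC).astype(int)
m=((c[:,:,0]-c[:,:,2]>15)&(c[:,:,0]>110)).astype(np.uint8)
k,lab,st,_=cv2.connectedComponentsWithStats(m); i=1+np.argmax(st[1:,4]); keep=np.isin(lab,[j for j in range(1,k) if st[j,4]>150 and abs(st[j,0]+st[j,2]/2-210)<110 and abs(st[j,1]+st[j,3]/2-210)<110])
pts=cv2.findNonZero(keep.astype(np.uint8)); h=cv2.convexHull(pts)[:,0]
e=cv2.fitEllipse(h); print("ellipse ctr/axes px",np.array(e[0])/sc,np.array(e[1])/sc,e[2],"ratio",e[1][0]/e[1][1]," bbox",h.min(0)/sc,h.max(0)/sc)
H=cv2.arcLength(h,True); # resample hull
hh=h.astype(float)/sc+[u-35,v-35]-.5
# fit hull to lid rim silhouette: distance of predicted hull to hull vertices, robust
az=np.deg2rad(180+s["tcp_rot"][2]); a=np.linspace(0,2*np.pi,90,endpoint=False)
L=np.vstack([np.c_[43*np.cos(a),43*np.sin(a),z+0*a] for z in (-15.5,-11.5)])
def res(w,th):
    z=np.array([np.sin(th)*np.cos(az),np.sin(th)*np.sin(az),np.cos(th)]); y=np.array([np.sin(az),-np.cos(az),0]); x=np.cross(y,z)
    P=L@np.array([x,y,z])+w; q=(K@(T[:3,:3]@P.T+T[:3,3:])).T; q=cv2.convexHull((q[:,:2]/q[:,2:]).astype(np.float32))
    return [cv2.pointPolygonTest(q,(float(a),float(b)),True) for a,b in hh]
for th in range(13,48,3):
    r=least_squares(lambda w:np.r_[res(w,np.deg2rad(th)),(w[:2]-t[:2]+8*np.array([np.cos(az),np.sin(az)]))/8],[t[0]-8*np.cos(az),t[1]-8*np.sin(az),t[2]],loss="soft_l1",f_scale=.5,diff_step=1e-3)
    print(th,(r.x-t).round(1),r.cost.round(2))
out=c.clip(0,255).astype(np.uint8)[:,:,::-1].copy()
cv2.polylines(out,[h.reshape(-1,1,2)],True,(0,0,255),1); cv2.imwrite("pics/ell.png",out)
E
python3 ell.py
```

```text
ellipse ctr/axes px [34.89822896 34.0268809 ] [40.06989034 44.15601095] 101.5009536743164 ratio 0.907461735832539  bbox [13.16666667 13.83333333] [56.66666667 54.        ]
13 [-20.4  30.5  39. ] 19.57
16 [-15.5  23.6  32.2] 13.19
19 [-10.9  17.2  25.8] 7.99
22 [-6.2 10.6 19.2] 4.15
25 [-1.4  4.  12.5] 1.91
28 [ 2.6 -1.7  6.7] 1.28
31 [ 5.4 -5.6  2.3] 2.04
34 [ 7.  -7.8 -0.4] 3.61
37 [ 8.3 -9.8 -2.9] 5.33
40 [  9.4 -11.3  -5.1] 6.87
43 [  9.9 -12.   -6.5] 8.07
46 [ 10.2 -12.5  -7.8] 8.87
```

View pics/ell.png

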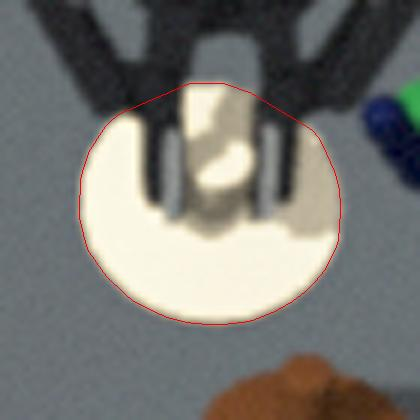

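The hull fits a tilt of about 28–30° (2° of which the stalled tool lost at a joint limit), inside the tolerance around 35°. Turning back to yaw 0.

Emit:
play_rows(
  increments=[
    [-1,[0,0,0],-0.12],
    [-1,[0,0,0],-0.12],
    [-1,[0,0,0],-0.12],
    [-1,[0,0,0],-0.12],
    [-1,[0,0,0],-0.12],
    [-1,[0,0,0],-0.12],
    [-1,[0,0,0],-0.12],
    [-1,[0,0,0],0],
    [-1,[0,0,0],0],
  ],
)

```text
time: 13.5
tool_pos: [377.7, 157.4, 254.3]
tcp_rot: [-177.8, 0.6, -0.8]
ft_force: [-0.6, 0.3, -0.9]
finger_gap: 22.3
grip_force: 39.4
```

Emit:
play_rows(
  increments=[
    [-1,[15,6,0],0],
    [-1,[30,13,1],0],
    [-1,[30,13,1],0],
    [-1,[30,13,1],0],
    [-1,[30,13,1],0],
    [-1,[30,13,1],0],
    [-1,[30,13,1],0],
    [-1,[30,13,1],0],
    [-1,[30,13,1],0],
    [-1,[30,13,1],0],
    [-1,[15,6,1],0],
    [-1,[5,2,0],0],
  ],
)

```text
time: 14.5
tool_pos: [682.6, 21.9, 234.2]
tcp_rot: [-177.8, 0.7, -0.9]
ft_force: [0.9, -0.2, -0.9]
finger_gap: 22.6
grip_force: 39.4
```

Emit:
play_rows(
  increments=[
    [-1,[0,0,0],0],
    [-1,[0,0,0],0],
    [-1,[0,0,0],0],
    [-1,[0,0,0],0],
  ],
)

```text
time: 14.83
tool_pos: [680.5, 24.2, 236.7]
tcp_rot: [-177.8, 0.6, -0.6]
ft_force: [0.7, -0.6, -0.2]
finger_gap: 22.7
grip_force: 39.4
```

```bash
python3 ell.py; python3 - <<'E'
from h import *
s=sense(); print(s["tool_pos"],s["tcp_rot"],s["grip_force"])
for n in ("side","top"):
    p=snapshot(n)
    for q in ["sugar_lid_mid","camera_head","sugar_pot","red_counter","teapot"]:
        print(n,q,[(round(d["p"],2),W(p,d["xyz"]).round(1).tolist()) for d in pinpoint(q,p)][:3])
E
```

```text
ellipse ctr/axes px [23.69214884 37.99759928] [32.62656911 50.13168335] 87.2000732421875 ratio 0.6508173460805232  bbox [ 0.         21.66666667] [48.         50.66666667]
13 [-128.5  157.9  128.1] 28.59
16 [-86.  110.1  89.9] 26.48
19 [-55.3  75.5  62.3] 24.47
22 [-28.6  45.1  37.9] 22.64
25 [-3.9 17.  15.4] 21.11
28 [5.8 5.4 6.2] 20.31
31 [8.2 1.9 3.4] 20.86
34 [ 9.1 -0.2  1.8] 22.39
37 [ 8.9 -1.1  1.1] 24.22
40 [ 8.8 -2.3  0.4] 26.0
43 [ 8.2 -2.8  0.1] 27.67
46 [ 7.8 -3.5 -0.4] 29.3
[680.61922001  24.16623823 236.78133462] [-177.81490842    0.58085762   -0.60225489] 39.39145088195801
side sugar_lid_mid [(0.65, [688.7, 23.6, 233.7])]
side camera_head [(0.87, [779.1, 23.4, 110.5]), (0.48, [455.5, 203.8, -2.8])]
side sugar_pot [(0.59, [452.3, 200.1, -2.8])]
side red_counter [(0.59, [557.3, 200.3, -2.9])]
side teapot [(0.86, [448.2, -200.2, -2.8])]
top sugar_lid_mid [(0.75, [693.7, 19.6, 239.6])]
top camera_head []
top sugar_pot [(0.86, [456.2, 196.8, 0.8])]
top red_counter [(0.46, [557.0, 199.7, 4.8])]
top teapot [(0.94, [444.0, -202.8, 4.3]), (0.74, [692.1, 25.9, 238.8]), (0.5, [453.1, -484.6, 1.1])]
```

Lid middle is at (691, 22, 237), on target, and nothing else has moved. Handing in.

```bash
python3 -c "
from bench import *
print(hand_in())"
```

```text
the job is handed in; nothing more can be done
None
```

I handed in with the sugar-pot lid (the pot marked red) held steady about 15 cm from the lens and centred to a few mm. Its underside is tilted an estimated 28–30° towards the lens, against the ideal 35° and a tolerance of about 12.6°. The pots and red counter showed no shift in the last pictures; the job returned no verdict.

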